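# Tighten the loose thinner cap in the carton

## Robot

A 6-joint arm with a two-finger parallel gripper is mounted at the origin on the work surface. World frame = base frame: x ahead of the robot, y to its left, z up, the work surface at z = 0. Lengths are in mm, angles in rad, forces in N, time in s.
With the tool pointing down it reaches from about 350 to 775 mm from the base axis. Payload 7.3 kg.
Tool frame: the origin (TCP) lies on the centre line of the jaws, within the pads' length; the fingertips stand 14 mm ahead of it and the grasp point (between the pads) lies 5 mm behind it; z points along the fingers, y is the line along which they close (so a half turn about z gives the same grasp; the last joint's range is limited). The gripper opens to 92 mm and grips with 3 to 60 N. Pads are 19 mm wide; open, the fingers measure 130 mm over their backs; the gripper's body (75 mm by 190 mm) begins 47 mm behind the grasp point.
Start: joints at [1.127, 0.342, 1.524, -0, 1.275, -0.146], TCP at [154.03, 501.917, 213.741] pointing down, gripper open.
Joint ranges: [-2.53, 2.53], [-0.77, 2.02], [0.04, 2.7], [-1, 4.14], [0.28, 2.66], [-3.11, 3.11]. Speed limits (rad/s): [2.57, 2.57, 3.14, 3.14, 3.14, 3.14].

## Interface

Orientations are given as [roll, pitch, yaw] about the fixed x, y, z axes, in that order (R = Rz(yaw) Ry(pitch) Rx(roll)).
In Python, from plant import get_obs, capture, bot, spot_in, trace, pinpoint gives the robot as it stands.
- The arm moves only by the tool play_rows, never from a script. Its argument "rows" is a list of rows, each a list of 2 entries, a list of its own where there are three numbers: the shift along the world's x, y, z in units of 3 cm (1.0 is 3 cm), then the turn, a rotation vector about the world's x, y, z in units of 8 degrees (1.0 is 8 degrees). A call has 1 to 12 rows; each row shifts and turns the commanded pose from where the row before left it; what a row does not reach is not made up. A row lasts 1/8 s, in which the tool goes at most 62.5 mm and 10.7 degrees, less where a joint would pass 70% of its speed; a pose out of reach is approached as far as the arm can. A call with a number of a shift or a turn outside -1 to 1 is refused whole. A call with a gripper value outside its range is refused whole. "hand" is the opening, from -1 (shut) to 1 (fully open), set as the call begins (left out, the last holds). The fingers move at their own pace and stop on an object; the grip force is fixed at half the most. Time passes only in rows, so rows that do not move let the fingers close. It gives the time, the measured TCP pose, the force, the opening and the grip force at its end, in the units of the state.
- get_obs(): the state, without advancing time (a new reading comes with each control period).
- capture(name): name is "side" or "top"; returns a dict with "frame" (384x512x3 uint8, red, green, blue), "fov_y" (degrees; the focal length in pixels is half the picture's height over the tangent of half this angle, whatever the lens; pixels are square), "cx", "cy" (the principal point, pixels), "dist" ([k1, k2, p1, p2, k3] as OpenCV has them; the pictures are not rectified), "rvec" (rotation vector, rad) and "tvec" (3), from world to camera coordinates, as OpenCV has them. Camera axes: x right, y down, z forward; pixel columns grow to the right and rows downward; lengths in mm; the calibration is good to about 2 mm. A picture is of the moment at which its call begins. There is no depth.
- bot.close_job(): hands the job in; it is judged then, once.
Trained networks look in the newest picture that a camera, given by its name, has taken for a name from the list of things; names that differ only in an ending like _2 or _b are one class to them, and where a whole thing is asked for, a point or a joint stands for the part that bears it (a point fixed in the world has none). Each returns a list of dicts, best first, with "p" (0 to 1); they miss things now and then, are a little off and sometimes report something else, mostly with a low value. They report only what shows in the picture. A call takes as long as a camera call.
- spot_in(query, camera): "at" ([row, column] in pixels, amid what is visible of it).
- trace(query, camera): "mask" (384x512 bool, what is visible of it) and "at" ([row, column] in pixels, amid what is visible of it).
- pinpoint(query, camera): "at" ([row, column] in pixels: a listed point, or the origin of a listed thing).
The state is a dict: "time": time; "joint_positions": joint angles; "dq": joint speeds; "tau": joint torques, N m; "tool_pos": TCP position; "tcp_rot": TCP orientation; "contact_force": force on the tool from outside, world axes, zero at the start; "moment": the same for the moment, N m; "grip_width": finger opening in mm; "finger_force": force on a finger pad.
Only numpy, scipy, OpenCV 4.12 (cv2) and the standard library are available. Lean on these libraries where they do the work, as an engineer would, in place of code of your own. Each camera call takes 0.05 s, during which the arm holds its last target. There are 200 camera calls.

## Task

One of the two thinner tins in the cardboard carton has been left with its cap loose: the grip bar on top of the cap is turned away from the line it has on the tight one. Swing the carton's flap wide open, screw that cap clockwise until it is fully tight, then shut the flap down flat again. Leave the tight cap tight and do not knock or shift the other things on the table.

Things in the scene. Friction and masses are not known exactly. Their poses are not given: they have to be found in the camera images.
- carton: open-topped cardboard carton, fixed to the table, 210 (its x) x 160 (its y) x 150 mm high, walls and bottom 5 mm; origin at the centre of its underside, z up. A low divider (85 mm high) at its middle makes two fitted cells side by side along its x, with one thinner tin in each. A single flap covers the top.
- flap (a joint): angle of the carton's flap (rad): 0 shut flat on the carton, about 1.57 standing upright, 2.0 its stop, leaning back outside. The flap is a 206 x 156 x 5 mm cardboard sheet hinged along the carton's +y top edge (the free edge is on the -y side); its stiff crease lets it stay at whatever angle it is left.
- flap_hinge (a point): middle of the flap's hinge line, fixed on the carton 78 mm to +y of its centre and 150 mm above its underside; axes as the carton's. The hinge line runs along x; opening turns the flap about -x.
- flap_tab (a point): grip point on the flap's pull tab: a cardboard block 40 (along the hinge) x 14 x 45 mm high, standing square on the flap's outer face at the middle of the free edge, 140 mm from the hinge line. The point lies 28 mm above the outer face (33 mm from the hinge plane), 17 mm below the tab's top. It moves with the flap; x along the hinge, z out of the flap's outer face.
- tin: rectangular metal thinner tin, 90 (its x) x 142 (its y) x 86 mm high, held fast in its cell of the carton: the one whose cap is loose; either cell. Origin at the centre of its underside, axes as the carton's.
- cap (a joint): turn of the loose screw cap (rad): 0 is fully tight (a hard stop), it grows anticlockwise seen from above as it is unscrewed; it starts at 1.1 to 2.2. The cap does not rise or come off. It takes about 0.12 N m to turn.
- cap_grip (a point): grip point on the loose cap's axis, 135 mm above the table. The cap is a black disc 52 mm across, 12 mm thick, with an upright grip bar across its top, 62 long, 14 thick, 30 mm high. The bar's top is 7 mm above this point, the disc's top 22 mm below it. Site y: along the bar, x: across it; the bar lies along the carton's y when tight.
- tin2: the other tin, alike in all, with its cap already tight (bar along the carton's y); in the other cell.
- cap2 (a joint): turn of the other tin's like cap (rad), 0 and tight at the start.
- cap2_grip (a point): grip point on the other cap, as cap_grip.
- tape: a roll of masking tape lying flat, 100 mm across, 48 mm high, beside the carton's hinge side; origin at the centre of its underside
- brush: a paint brush lying flat, 190 mm long, beside the carton on the tab side; origin at the centre of its underside
- jar: a closed glass jar, 68 mm across, 85 mm high, beside the carton's +x end; origin at the centre of its underside
- can: a round paint can, 100 mm across, 120 mm high, to the robot's left; origin at the centre of its underside
- roller: a paint roller lying down, about 230 mm long with a 180 mm sleeve, to the robot's right; origin on the table where handle and frame meet
- cup: a white plastic mixing cup, 80 mm across, 100 mm high, far right; origin at the centre of its underside
- block: a cork sanding block, 110 x 65 x 30 mm, far left; origin at the centre of its underside

How it is judged:
By the outcome, as a careful person would: the job done as asked, in the order asked, and still so for the second after the job is handed in, with the robot touching nothing.
It also fails if it takes over 72 s, if anything falls off the work surface, if the arm or the gripper's body presses on something with over 40 N, if the wrist force passes 120 N, or if a joint passes its speed limit or range.

## Working session

There is one attempt and no reset: what is moved stays moved. The work goes in short steps, Python scripts to look and compute and a tool call to move; the robot and the scene stay as the last step left them, time stands still between calls to the robot, and variables do not carry over. Pictures are saved under pics/ and viewed, at most 10 in all, crops included, and the job is handed in when it is done.

Besides the shell and the picture viewer there is one more tool, called by a JSON object that holds its "fn" and its "kwargs". play_rows: Moves the arm, as the interface text tells. Shifts and turns lie within -1 to 1; 1 stands for 3 cm of shift or 8 degrees of turn. Its arguments: {"type":"object","properties":{"rows":{"type":"array"},"hand":{"type":"number"}},"required":["rows"]}

```bash
mkdir -p pics; ls; cat > h.py <<'E'
import numpy as np, cv2
from plant import get_obs, capture, bot, spot_in, trace, pinpoint
def K(c):
    f=192/np.tan(np.radians(c['fov_y'])/2); return np.array([[f,0,c['cx']],[0,f,c['cy']],[0,0,1.]])
def ray(c,at):
    p=cv2.undistortPoints(np.array([[[at[1],at[0]]]],float),K(c),np.array(c['dist'],float))[0,0]
    R=cv2.Rodrigues(np.array(c['rvec'],float))[0]; t=np.array(c['tvec'],float).ravel()
    d=R.T@np.array([p[0],p[1],1]); return -R.T@t,d/np.linalg.norm(d)
def onz(c,at,z):
    o,d=ray(c,at); return o+d*(z-o[2])/d[2]
def tri(c1,a1,c2,a2):
    o1,d1=ray(c1,a1);o2,d2=ray(c2,a2)
    s=np.linalg.lstsq(np.c_[d1,-d2],o2-o1,rcond=None)[0]
    p,q=o1+s[0]*d1,o2+s[1]*d2; return (p+q)/2,np.linalg.norm(p-q)
def proj(c,P):
    return cv2.projectPoints(np.array(P,float).reshape(-1,1,3),np.array(c['rvec'],float),np.array(c['tvec'],float),K(c),np.array(c['dist'],float))[0][:,0,::-1]
def save(c,n): cv2.imwrite('pics/'+n+'.png',c['frame'][:,:,::-1])
E
python3 - <<'E'
from h import *
cs={n:capture(n) for n in('side','top')}
cv2.imwrite('pics/a.png',np.vstack([cs['side']['frame'],cs['top']['frame']])[:,:,::-1]) if 0 else None
for n,c in cs.items(): save(c,n+'0'); print(n,ray(c,[192,256]))
for q in('flap_hinge','flap_tab','carton','cap_grip','cap2_grip','tin','tape','brush','jar','can','roller','cup','block'):
    r={n:pinpoint(q,n) for n in cs}
    print(q,{n:[(np.round(x['at'],1).tolist(),round(x['p'],2)) for x in v[:2]] for n,v in r.items()}, end=' ')
    if r['side'] and r['top']:
        p,e=tri(cs['side'],r['side'][0]['at'],cs['top'],r['top'][0]['at']); print(p.round(1),round(e,1))
    else: print()
o=get_obs();print({k:np.round(v,3).tolist() for k,v in o.items()})
E
```

```text
pics
side (array([  223.16507428, -1443.90942906,  1290.39124798]), array([ 0.19456962,  0.76540528, -0.61343086]))
top (array([ 357.54219065,   17.69368473, 1778.60219201]), array([ 0.13781112, -0.02570773, -0.99012484]))
flap_hinge {'side': [([176.7, 238.2], 0.72)], 'top': [([205.2, 231.5], 0.95)]} [532.6  69.3 168.5] 6.6
flap_tab {'side': [([188.4, 251.7], 0.87), ([198.4, 229.1], 0.74)], 'top': [([199.0, 267.7], 0.6)]} [553.4 -67.8 207.5] 6.6
carton {'side': [], 'top': []} 
cap_grip {'side': [([313.3, 247.9], 0.73), ([198.7, 228.9], 0.49)], 'top': []} 
cap2_grip {'side': [([191.1, 257.3], 0.41)], 'top': [([216.2, 127.6], 0.39)]} [ 627.3  571.8 -299.3] 223.8
tin {'side': [([313.8, 248.1], 0.67)], 'top': [([171.4, 241.2], 0.39)]} [ 680.9   38.6 -631.3] 259.8
tape {'side': [], 'top': [([204.8, 209.0], 0.77), ([228.4, 358.4], 0.38)]} 
brush {'side': [([240.2, 261.2], 0.65), ([197.5, 227.5], 0.19)], 'top': [([196.4, 282.3], 0.71)]} [ 580.2 -139.4    6.9] 12.6
jar {'side': [([208.0, 278.0], 0.56)], 'top': [([179.5, 344.4], 0.71), ([173.6, 242.4], 0.69)]} [ 592.9 -329.5  320.7] 31.0
can {'side': [([152.6, 212.9], 0.78)], 'top': [([214.9, 126.1], 0.84)]} [504.4 521.    1.8] 7.1
roller {'side': [([316.2, 246.3], 0.62)], 'top': [([213.6, 127.4], 0.69), ([231.1, 359.1], 0.68)]} [  724.6  1086.7 -2057.8] 92.1
cup {'side': [([289.2, 311.0], 0.95)], 'top': [([182.8, 344.2], 0.58)]} [ 664.8 -412.4   -4.2] 29.7
block {'side': [([158.9, 243.5], 0.71)], 'top': [([179.9, 148.3], 0.6)]} [646.6 434.7  -2.3] 12.3
{'time': 1.4, 'joint_positions': [1.127, 0.342, 1.524, -0.0, 1.275, -0.146], 'dq': [0.001, 0.002, 0.001, 0.001, 0.001, -0.0], 'tau': [-0.001, -43.113, -24.447, 0.072, 0.048, -0.0], 'tool_pos': [154.025, 501.939, 213.753], 'tcp_rot': [3.141, 0.0, 2.844], 'contact_force': [0.133, 0.015, -0.003], 'moment': [-0.059, 0.001, -0.011], 'finger_force': 0.0, 'grip_width': 91.699}
```

View crops.

```bash
python3 - <<'E'
import cv2
a=cv2.imread('pics/side0.png');b=cv2.imread('pics/top0.png')
A=cv2.resize(a[130:330,130:390],None,fx=1.5,fy=1.5);B=cv2.resize(b[120:280,90:410],None,fx=2.5,fy=2.5,interpolation=cv2.INTER_CUBIC)
cv2.imwrite('pics/side1.png',cv2.resize(a[140:290,170:330],None,fx=4,fy=4,interpolation=cv2.INTER_CUBIC))
cv2.imwrite('pics/top1.png',B)
E
```

```text
(no output)
```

View pics/side1.png

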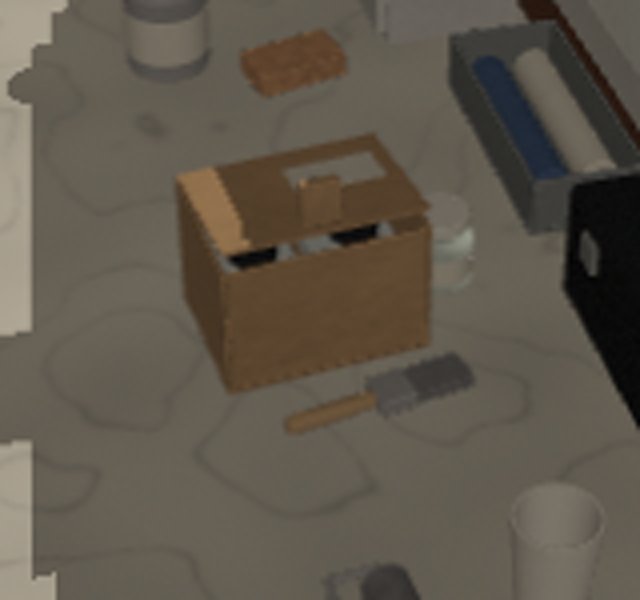

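View pics/top1.png

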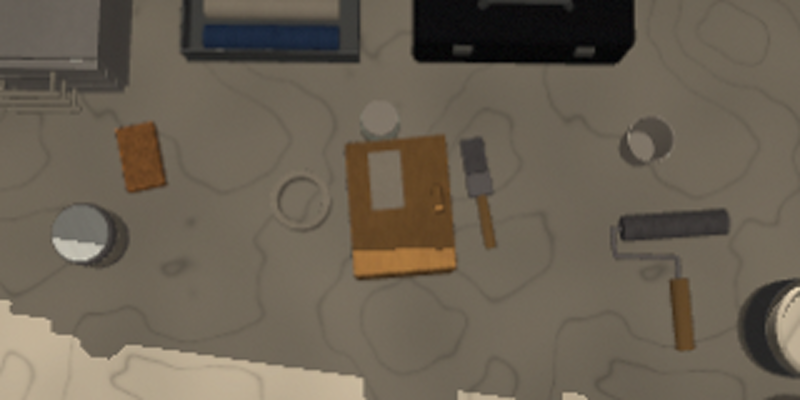

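```bash
cat > fit.py <<'E'
from h import *
from scipy.optimize import least_squares
def flap(q,x,y,yaw):
    # flap-local: u from hinge along flap, h height, x along hinge
    def f(px,u,h,th):
        ly=78-u*np.cos(th)-h*np.sin(th)*(-1); lz=150+u*np.sin(th)+h*np.cos(th)
        return [px,ly,lz]
    return f
def W(l,P): 
    x,y,a=P[:3]; l=np.asarray(l,float); return np.array([x+l[0]*np.cos(a)-l[1]*np.sin(a),y+l[0]*np.sin(a)+l[1]*np.cos(a),l[2]])
def F(px,u,h,th): return [px,78-u*np.cos(th)+h*np.sin(th),150+u*np.sin(th)+h*np.cos(th)]
E
cat > a.py <<'E'
from fit import *
cs={n:capture(n) for n in('side','top')}
S=lambda c,r:[140+r/4,170+c/4]
T=lambda c,r:[120+r/2.5,90+c/2.5]
obs=[('side',S(230,392),lambda P:[-105,-80,0]),('side',S(430,345),lambda P:[105,-80,0]),
('side',S(178,178),lambda P:F(-103,0,5,P[3])),('side',S(375,135),lambda P:F(103,0,5,P[3])),
('side',S(430,207),lambda P:F(103,156,5,P[3])),('side',S(243,250),lambda P:F(-103,156,5,P[3])),
('side',S(222,262),lambda P:[-105,-80,150]),('side',S(430,225),lambda P:[105,-80,150]),
('top',T(354,277),lambda P:F(-103,0,5,P[3])),('top',T(347,143),lambda P:F(103,0,5,P[3])),
('top',T(445,136),lambda P:F(103,156,5,P[3])),('top',T(455,270),lambda P:F(-103,156,5,P[3]))]
fun=lambda P:np.concatenate([proj(cs[n],W(l(P),P))[0]-a for n,a,l in obs])
r=least_squares(fun,[553,0,0,.15],x_scale=[10,10,.1,.1],loss='soft_l1');P=r.x
print(P.round(3),r.fun.reshape(-1,2).round(1).tolist()); print('tab',W(F(0,140,33,P[3]),P).round(1))
for n,c in cs.items():
    im=c['frame'].copy()
    im=cv2.resize(im[140:290,170:330] if n=='side' else im[150:270,200:320],None,fx=4,fy=4,interpolation=cv2.INTER_CUBIC)
    o=np.array([140,170] if n=='side' else [150,200])
    L=lambda A,col:cv2.polylines(im,[((proj(c,[W(a,P) for a in A])-o)*4+1.5)[:,::-1].astype(int)],True,col,1)
    L([F(s*103,u,5,P[3]) for s,u in((-1,0),(1,0),(1,156),(-1,156))],(0,255,0))
    L([[-105,-80,0],[105,-80,0],[105,-80,150],[-105,-80,150]],(255,0,0))
    L([F(s*20,133,h,P[3]) for s,h in((-1,5),(1,5),(1,50),(-1,50))],(255,255,0))
    L([F(s*20,147,h,P[3]) for s,h in((-1,5),(1,5),(1,50),(-1,50))],(0,255,255))
    cs[n]['o']=im
a,b=cs['side']['o'],cs['top']['o']; cv2.imwrite('pics/ov_side.png',a);cv2.imwrite('pics/ov_top.png',b)
w=cv2.resize(np.hstack([cv2.resize(a,(512,480)),b]),(800,387));cv2.imwrite('pics/ov.png',w[:,:,::-1])
E
python3 a.py
```

```text
[ 5.4678e+02 -1.8130e+00  8.3000e-02  1.2400e-01] [[0.7, -0.7], [0.3, -0.2], [-1.0, -0.6], [-0.6, -0.4], [-0.2, -0.1], [0.7, -5.9], [3.5, -0.6], [0.8, 0.6], [-1.5, 0.1], [-0.5, -0.7], [-1.4, -0.2], [-1.9, 0.1]]
tab [551.5 -58.5 200. ]
```

View pics/ov.png

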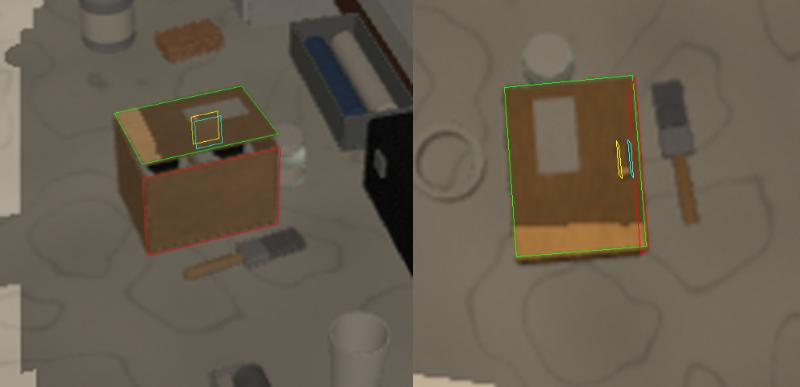

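```bash
sed -i "s/('side',S(243,250)/('side',S(220,253)/; s/^('side',S(222,262),lambda P:\[-105,-80,150\]),/ /" a.py; python3 a.py; python3 - <<'E'
from h import *
for n in('side','top'):
    c=capture(n)
    for q in ('flap_tab','flap_hinge'): print(n,q,[(np.round(x['at'],1),round(x['p'],2)) for x in pinpoint(q,n)])
E
```

```text
[ 5.45743e+02 -2.32300e+00  8.10000e-02  1.20000e-01] [[0.9, -1.0], [0.4, -0.4], [-0.9, -0.8], [-0.5, -0.6], [0.0, -0.3], [0.2, -0.4], [0.9, 0.4], [-1.3, 0.2], [-0.3, -0.5], [-1.1, -0.0], [-1.6, 0.2]]
tab [550.4 -59.2 199.5]
side flap_tab [(array([186.5, 250.7]), 0.94)]
side flap_hinge [(array([179.5, 238.4]), 0.93)]
top flap_tab [(array([196.3, 265.5]), 0.91)]
top flap_hinge []
```

```bash
python3 -c "
import cv2,numpy as np
a=cv2.imread('pics/ov_side.png')[:,:,::-1];b=cv2.imread('pics/ov_top.png')[:,:,::-1]
a=cv2.resize(a[100:420,160:460],(400,427));b=cv2.resize(b[80:430,80:408],(400,427))
cv2.imwrite('pics/ov2.png',np.hstack([a,b]))"
```

```text
(no output)
```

View pics/ov2.png

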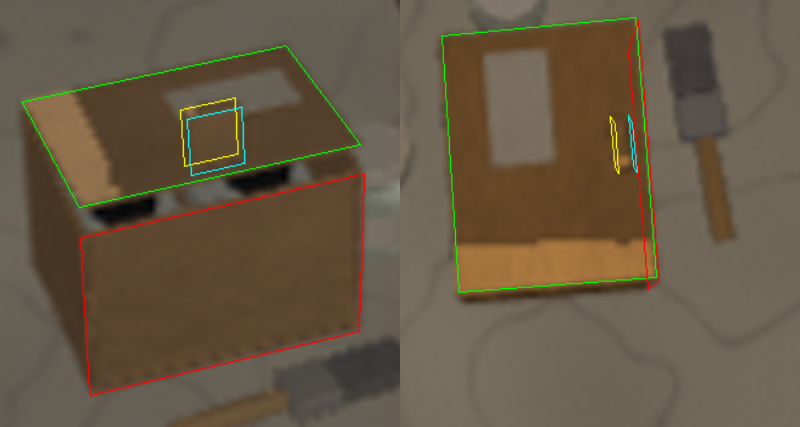

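{"fn": "play_rows", "kwargs": {"rows": [[[0.7,-1,0.4],[0,0,-0.45]],[[0.7,-1,0.4],[0,0,-0.45]],[[0.7,-1,0.4],[0,0,-0.45]],[[0.7,-1,0.4],[0,0,-0.45]],[[0.7,-1,0.4],[0,0,-0.45]],[[0.7,-1,0],[0,0,-0.45]],[[0.7,-1,0],[0,0,-0.45]],[[0.7,-1,0],[0,0,-0.45]],[[0.7,-1,0],[0,0,-0.45]],[[0.7,-1,0],[0,0,-0.45]],[[0.7,-1,0],[0,0,-0.45]]], "hand": 1}}

```text
time: 3.28
tool_pos: [385.6, 170.9, 273.9]
tcp_rot: [3.141, 0.0, 2.151]
contact_force: [0.1, 0.2, -0.2]
grip_width: 91.8
finger_force: 0.0
```

{"fn": "play_rows", "kwargs": {"rows": [[[0.7,-1,0],[0,0,-0.45]],[[0.7,-1,0],[0,0,-0.45]],[[0.7,-1,0],[0,0,-0.45]],[[0.7,-1,0],[0,0,-0.45]],[[0.7,-1,0],[0,0,-0.45]],[[0.7,-1,0],[0,0,-0.45]],[[0.7,-0.9,0],[0,0,-0.45]],[[0.6,-0.8,0],[0,0,-0.44]],[[0,0,0],[0,0,0]],[[0,0,0],[0,0,0]]]}}

```text
time: 4.53
tool_pos: [549.6, -58.6, 273.6]
tcp_rot: [-3.141, -0.001, 1.652]
contact_force: [0.0, 0.2, 0.7]
grip_width: 92.3
finger_force: 0.0
```

```bash
python3 - <<'E'
from fit import *
cs={n:capture(n) for n in('side','top')}
print(tri(cs['side'],[186.5,250.7],cs['top'],[196.3,265.5]))
E
```

```text
(array([557.63932154, -58.56714733, 209.95233187]), np.float64(4.6080771756628724))
```

{"fn": "play_rows", "kwargs": {"rows": [[[0,0,-1],[0,0,0]],[[0,0,-0.9],[0,0,0]],[[0,0,-0.6],[0,0,0]],[[0,0,0],[0,0,0]],[[0,0,0],[0,0,0]]]}}

```text
time: 5.25
tool_pos: [550.4, -58.8, 199.9]
tcp_rot: [3.14, 0.0, 1.652]
contact_force: [-0.4, 0.7, 0.3]
grip_width: 91.6
finger_force: 0.0
```

{"fn": "play_rows", "kwargs": {"rows": [[[0,0,-0.1],[0,0,0]],[[0,0,0],[0,0,0]],[[0,0,0],[0,0,0]],[[0,0,0],[0,0,0]],[[0,0,0],[0,0,0]],[[0,0,0],[0,0,0]],[[0,0,0],[0,0,0]]], "hand": -1}}

```text
time: 6.12
tool_pos: [551.0, -59.0, 195.9]
tcp_rot: [3.139, 0.0, 1.651]
contact_force: [4.6, 1.3, -0.8]
grip_width: 39.1
finger_force: 30.0
```

```bash
cat > arc.py <<'E'
import numpy as np,sys
from fit import *
P=[545.7,-2.3,0.081]
def arc(tcp,steps,off):
    # off: (h,u) of the grip; positions local relative
    pass
def show(ths,u,h,dz=5):
    pts=np.array([W(F(0,u,h,t),P) for t in ths])
    for t,p,d in zip(ths[1:],pts[1:],np.diff(pts,axis=0)): print(round(t,2),(p-[0,0,dz]).round(1),(d/30).round(2).tolist())
if __name__=='__main__':
    a=[float(v) for v in sys.argv[1:]]
    show(np.linspace(a[0],a[1],int(a[2])+1),a[3],a[4])
E
python3 arc.py .12 1.95 12 140 35
```

```text
0.27 [549.5 -49.6 216.4] [-0.03, 0.31, 0.66]
0.42 [548.5 -37.3 234.6] [-0.03, 0.41, 0.61]
0.58 [547.3 -22.4 250.8] [-0.04, 0.5, 0.54]
0.73 [545.9  -5.3 264.4] [-0.05, 0.57, 0.46]
0.88 [544.4  13.7 275.4] [-0.05, 0.63, 0.36]
1.04 [542.7  34.2 283.2] [-0.06, 0.68, 0.26]
1.19 [541.   55.6 287.9] [-0.06, 0.71, 0.16]
1.34 [539.2  77.5 289.3] [-0.06, 0.73, 0.05]
1.49 [537.5  99.3 287.3] [-0.06, 0.73, -0.07]
1.64 [535.7 120.6 282. ] [-0.06, 0.71, -0.18]
1.8 [534.1 140.8 273.6] [-0.05, 0.67, -0.28]
1.95 [532.6 159.5 262.1] [-0.05, 0.62, -0.38]
```

{"fn": "play_rows", "kwargs": {"rows": [[[-0.02,0.16,0.33],[0,0,0]],[[-0.02,0.16,0.33],[0,0,0]],[[-0.02,0.2,0.3],[0,0,0]],[[-0.02,0.2,0.3],[0,0,0]],[[0,0,0],[0,0,0]]]}}

```text
time: 6.75
tool_pos: [548.8, -35.2, 233.3]
tcp_rot: [3.139, -0.003, 1.653]
contact_force: [7.1, 7.5, -6.4]
grip_width: 39.2
finger_force: 30.0
```

{"fn": "play_rows", "kwargs": {"rows": [[[-0.04,0.5,0.54],[0,0,0]],[[-0.05,0.57,0.46],[0,0,0]],[[-0.05,0.63,0.36],[0,0,0]],[[-0.06,0.68,0.26],[0,0,0]],[[-0.06,0.71,0.16],[0,0,0]],[[0,0,0],[0,0,0]]]}}

```text
time: 7.5
tool_pos: [540.5, 56.8, 284.8]
tcp_rot: [-3.141, -0.001, 1.653]
contact_force: [9.6, 2.5, -13.1]
grip_width: 39.0
finger_force: 30.0
```

{"fn": "play_rows", "kwargs": {"rows": [[[-0.06,0.73,0.05],[0,0,0]],[[-0.06,0.73,-0.07],[0,0,0]],[[-0.06,0.71,-0.18],[0,0,0]],[[-0.05,0.67,-0.28],[0,0,0]],[[-0.05,0.62,-0.38],[0,0,0]],[[0,0,0],[0,0,0]],[[0,0,0],[0,0,0]]]}}

```text
time: 8.38
tool_pos: [531.5, 160.8, 261.8]
tcp_rot: [3.14, -0.002, 1.653]
contact_force: [1.9, 3.4, 5.0]
grip_width: 39.3
finger_force: 30.0
```

{"fn": "play_rows", "kwargs": {"rows": [[[0,0,0],[0,0,0]],[[0,0,0],[0,0,0]],[[0,0,0],[0,0,0]],[[0,0,0],[0,0,0]],[[0,0,1],[0,0,0]],[[0,0,1],[0,0,0]],[[0,0,1],[0,0,0]],[[0,0.5,0],[0,0,0]]], "hand": 1}}

```text
time: 9.38
tool_pos: [532.4, 173.8, 353.5]
tcp_rot: [3.137, -0.0, 1.65]
contact_force: [0.3, -0.4, -0.6]
grip_width: 91.9
finger_force: 0.0
```

```bash
cat > look.py <<'E'
from fit import *
import sys
tag=sys.argv[1]
cs={n:capture(n) for n in('side','top')}
for q in ('cap_grip','flap_tab','flap'):
    r={n:(pinpoint(q,n) if q!='flap' else spot_in(q,n)) for n in cs}
    for n in r: print(q,n,[(np.round(x['at'],1).tolist(),round(x['p'],2)) for x in r[n]])
    if q!='flap':
      for a in r['side'][:3]:
        for b in r['top'][:3]:
            p,e=tri(cs['side'],a['at'],cs['top'],b['at']); print('   ',p.round(1),round(e,1))
a=cv2.resize(cs['side']['frame'][150:250,200:300],(400,400),interpolation=cv2.INTER_CUBIC)
b=cv2.resize(cs['top']['frame'][160:250,210:300],(400,400),interpolation=cv2.INTER_CUBIC)
cv2.imwrite(f'pics/{tag}.png',np.hstack([a,b])[:,:,::-1])
for n,c in cs.items(): save(c,tag+'_'+n)
E
python3 look.py open
```

```text
cap_grip side [([196.6, 231.5], 0.47)]
cap_grip top [([214.6, 249.5], 0.58)]
    [494.8   0.  130.4] 4.7
flap_tab side [([153.1, 211.5], 0.57), ([142.5, 233.6], 0.56)]
flap_tab top [([202.3, 210.5], 0.91), ([191.1, 249.9], 0.28)]
    [489.3 146.6 248.4] 82.5
    [493.4   4.7 346.3] 131.6
    [531.9 140.5 283.8] 10.4
    [533.2   4.3 372.1] 45.8
flap side [([198.5, 232.0], 0.75), ([161.7, 231.7], 0.7)]
flap top [([202.6, 221.8], 0.72)]
```

View pics/open.png

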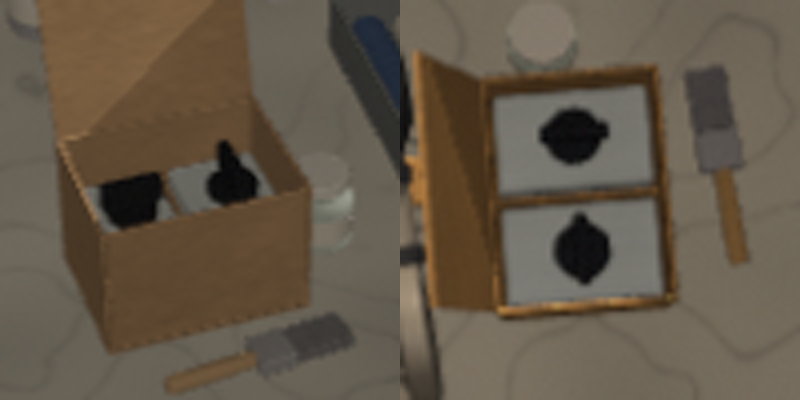

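```bash
cat > cap.py <<'E'
from fit import *
from scipy.optimize import minimize
import sys
c=capture('top'); g=cv2.cvtColor(c['frame'],cv2.COLOR_RGB2GRAY)
k=8
P=[545.7,-2.3,0.081]
for nm,lx in (('near',-52),('far',52)):
    p0=W([lx,0,135],P); q=proj(c,p0)[0]; r0,c0=int(q[0])-16,int(q[1])-16
    im=cv2.resize(g[r0:r0+32,c0:c0+32],None,fx=k,fy=k,interpolation=cv2.INTER_CUBIC)
    M=(im<65)
    lab=cv2.connectedComponents(M.astype(np.uint8))[1]; M=lab==np.bincount(lab[M]).argmax()
    def mod(v):
        x,y,f=v; m=np.zeros(M.shape,np.uint8)
        t=np.linspace(0,2*np.pi,40)
        cyl=[[x+26*np.cos(a),y+26*np.sin(a),z] for a in t for z in(101,113)]
        u=np.array([-np.sin(f),np.cos(f)]);w=np.array([u[1],-u[0]])
        bar=[[*(np.array([x,y])+s*31*u+e*7*w),z] for s in(-1,1) for e in(-1,1) for z in(112,142)]
        for A in(cyl,bar):
            h=cv2.convexHull((((proj(c,A)-[r0,c0])*k+k/2-.5)[:,::-1]).round().astype(np.int32)); cv2.fillConvexPoly(m,h,1)
        return m>0
    best=None
    for f0 in np.radians(np.arange(0,180,15)):
        r=minimize(lambda s:-(mod(s*[1,1,.05])&M).sum()/(mod(s*[1,1,.05])|M).sum(),[p0[0],p0[1],f0/.05],method='Nelder-Mead',options=dict(initial_simplex=np.array([p0[0],p0[1],f0/.05])+np.array([[0,0,0],[4,0,0],[0,4,0],[0,0,4]])))
        if best is None or r.fun<best.fun: best=r
    x,y,f=best.x*[1,1,.05]; d=np.array([x,y])-P[:2]; a=P[2]
    print(nm,M.sum(),'iou',round(-best.fun,3),'xy',round(x,1),round(y,1),'bar from carton y deg',round(np.degrees(f-a),1),'local',round(d[0]*np.cos(a)+d[1]*np.sin(a),1),round(-d[0]*np.sin(a)+d[1]*np.cos(a),1))
E
python3 cap.py
```

```text
near 8697 iou 0.9 xy 493.4 -4.7 bar from carton y deg 90.2 local -52.4 1.8
far 8767 iou 0.901 xy 597.7 4.4 bar from carton y deg -0.2 local 52.4 2.5
```

{"fn": "play_rows", "kwargs": {"rows": [[[-0.1,-0.5,0],[0,0,1]],[[-0.1,-0.5,0],[0,0,1]],[[-0.1,-0.5,0],[0,0,1]],[[-0.1,-0.6,0],[0,0,1]],[[-0.1,-0.6,0],[0,0,1]],[[-0.1,-0.6,0],[0,0,1]],[[-0.1,-0.6,0],[0,0,1]],[[-0.1,-0.6,0],[0,0,1]],[[-0.15,-0.6,0],[0,0,1]],[[-0.15,-0.5,0],[0,0,1]],[[-0.15,-0.5,0],[0,0,1]],[[0,0,0],[0,0,0.3]]], "hand": 0.09}}

```text
time: 11.32
tool_pos: [493.6, -10.1, 351.1]
tcp_rot: [-3.141, -0.0, -3.053]
contact_force: [0.3, 0.1, 1.1]
grip_width: 49.8
finger_force: 0.0
```

{"fn": "play_rows", "kwargs": {"rows": [[[0,0,0],[0.5,0.04,0]],[[0,0,0],[0.5,0.04,0]],[[0,0,0],[0,0,0]],[[0,0,0],[0,0,0]]]}}

```text
time: 11.82
tool_pos: [493.9, -9.1, 351.1]
tcp_rot: [3.003, 0.001, -3.054]
contact_force: [-0.3, 0.1, -0.1]
grip_width: 49.8
finger_force: 0.0
```

{"fn": "play_rows", "kwargs": {"rows": [[[0,0.14,-1],[0,0,0]],[[0,0,-1],[0,0,0]],[[0,0,-1],[0,0,0]],[[0,0,-1],[0,0,0]],[[0,0,-1],[0,0,0]],[[0,0,-0.8],[0,0,0]],[[0,0,-0.4],[0,0,0]],[[0,0,0],[0,0,0]]]}}

```text
time: 12.82
tool_pos: [493.7, -4.4, 164.9]
tcp_rot: [3.001, 0.0, -3.053]
contact_force: [0.5, -0.4, 0.5]
grip_width: 50.4
finger_force: 0.0
```

{"fn": "play_rows", "kwargs": {"rows": [[[0,0,-0.4],[0,0,0]],[[0,0,-0.4],[0,0,0]],[[0,0,-0.25],[0,0,0]],[[0,0,0],[0,0,0]],[[0,0,0],[0,0,0]]]}}

```text
time: 13.45
tool_pos: [494.2, -4.9, 133.8]
tcp_rot: [3.002, 0.002, -3.054]
contact_force: [0.6, 0.4, -0.4]
grip_width: 49.9
finger_force: 0.0
```

{"fn": "play_rows", "kwargs": {"rows": [[[0,0,0],[0,0,0]],[[0,0,0],[0,0,0]],[[0,0,0],[0,0,0]],[[0,0,0],[0,0,0]],[[0,0,0],[0,0,0]]], "hand": -1}}

```text
time: 14.08
tool_pos: [493.9, -4.8, 133.7]
tcp_rot: [3.001, 0.001, -3.054]
contact_force: [0.3, 0.3, 0.2]
grip_width: 4.7
finger_force: 0.0
```

```bash
python3 look.py grip; python3 -c "
from h import *
print(get_obs()['grip_width'],get_obs()['finger_force'])"
```

```text
cap_grip side [([202.1, 227.6], 0.5)]
cap_grip top []
flap_tab side [([141.5, 232.0], 0.62)]
flap_tab top [([198.4, 209.1], 0.78), ([204.8, 211.3], 0.4)]
    [536.3 146.8 285.7] 8.2
    [523.5 136.6 291.9] 13.3
flap side [([159.5, 247.2], 0.73)]
flap top [([199.2, 220.9], 0.61)]
0.6775998691101889 0.0
```

View pics/grip.png

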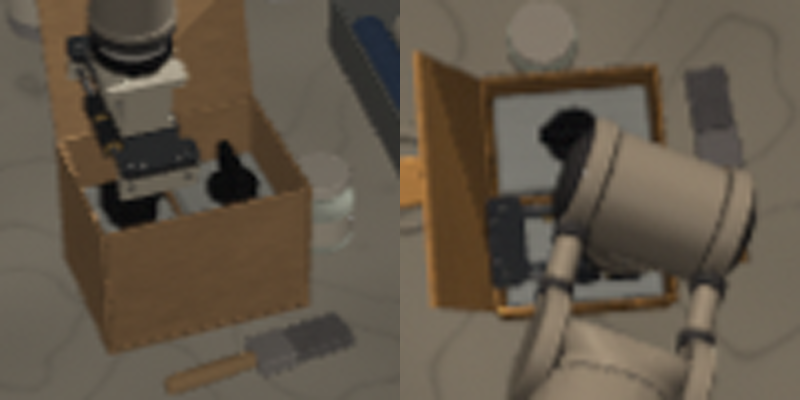

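```bash
python3 - <<'E'
from fit import *
s=capture('side');t=capture('top')
for p in([494,-4.8,134],[494,-4.8,119],[494,-4.8,142],[494,-36,142],[525,-5,142],[463,-5,142]): print(p,proj(s,p)[0].round(1),((proj(s,p)[0]-[150,200])*4).round(),((proj(t,p)[0]-[160,210])*4.44).round())
im=np.hstack([cv2.resize(cv2.imread(f'pics/{n}_side.png')[175:215,210:270],(400,267),interpolation=cv2.INTER_CUBIC) for n in('open','grip')])
cv2.imwrite('pics/z.png',cv2.convertScaleAbs(im,alpha=1.8,beta=10))
E
```

```text
[494, -4.8, 134] [196.5 232.1] [186. 129.] [246. 181.]
[494, -4.8, 119] [199.6 232.3] [198. 129.] [247. 180.]
[494, -4.8, 142] [194.9 232.1] [180. 128.] [245. 181.]
[494, -36, 142] [199.8 233.8] [199. 135.] [245. 216.]
[525, -5, 142] [193.7 239.9] [175. 160.] [210. 181.]
[463, -5, 142] [196.2 224.2] [185.  97.] [280. 181.]
```

View pics/z.png

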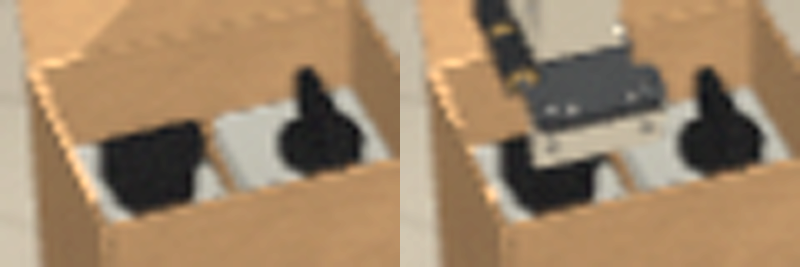

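```bash
python3 - <<'E'
from fit import *
a=cv2.imread('pics/grip_side.png')[140:215,205:265];b=cv2.imread('pics/grip_top.png')[185:240,225:275]
a=cv2.resize(a,(440,550),interpolation=cv2.INTER_CUBIC);b=cv2.resize(b,(350,385),interpolation=cv2.INTER_CUBIC)
b=cv2.copyMakeBorder(b,0,165,0,0,cv2.BORDER_CONSTANT)
im=np.hstack([a,b]);im=(255*(im/255.)**.45).astype(np.uint8);cv2.imwrite('pics/zz.png',im)
E
```

```text
(no output)
```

View pics/zz.png

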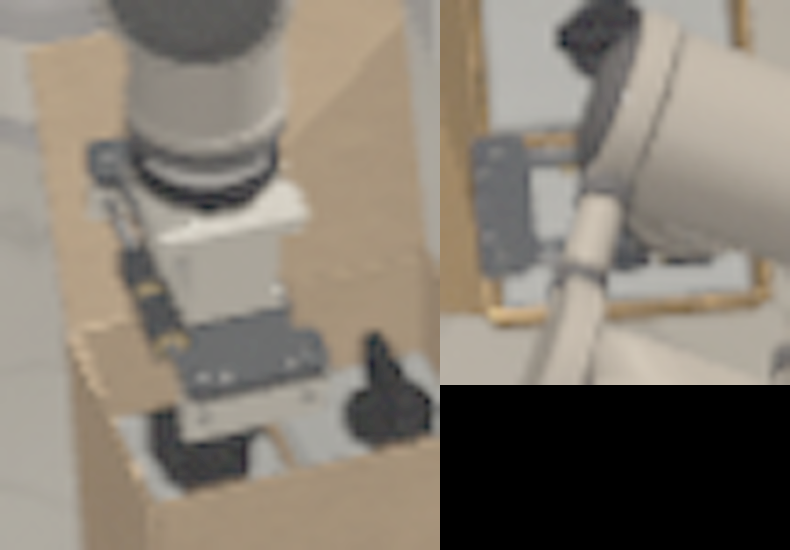

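{"fn": "play_rows", "kwargs": {"rows": [[[0,0,-0.07],[0,0,0]],[[0,0,-0.07],[0,0,0]],[[0,0,0],[0,0,0]]]}}

```text
time: 14.95
tool_pos: [494.2, -4.8, 130.5]
tcp_rot: [3.002, 0.002, -3.054]
contact_force: [-1.9, 0.1, 10.5]
grip_width: 0.6
finger_force: 5.1
```

{"fn": "play_rows", "kwargs": {"rows": [[[0,0,0.3],[0,0,0]],[[0,0,0],[0,0,0]],[[0,0,0],[0,0,0]],[[0,0,0],[0,0,0]],[[0,0,0],[0,0,0]],[[0,0,0],[0,0,0]],[[0,0,0],[0,0,0]],[[0,0,0],[0,0,0]]], "hand": 0.22}}

```text
time: 15.95
tool_pos: [493.9, -4.8, 138.4]
tcp_rot: [3.001, 0.001, -3.054]
contact_force: [-0.7, 0.3, -0.0]
grip_width: 56.1
finger_force: 0.0
```

{"fn": "play_rows", "kwargs": {"rows": [[[0,0,-0.2],[0,0,0]],[[0,0,-0.2],[0,0,0]],[[0,0,0],[0,0,0]],[[0,0,0],[0,0,0]]]}}

```text
time: 16.45
tool_pos: [493.9, -4.8, 126.4]
tcp_rot: [3.001, 0.001, -3.054]
contact_force: [0.7, 0.3, 0.0]
grip_width: 56.0
finger_force: 0.0
```

{"fn": "play_rows", "kwargs": {"rows": [[[0,0,-0.12],[0,0,0]],[[0,0,-0.12],[0,0,0]],[[0,0,0],[0,0,0]]]}}

```text
time: 16.82
tool_pos: [493.7, -4.7, 118.9]
tcp_rot: [3.001, 0.0, -3.054]
contact_force: [-0.9, -0.2, 0.6]
grip_width: 55.9
finger_force: 0.0
```

{"fn": "play_rows", "kwargs": {"rows": [[[0,0,0],[0,0,0]],[[0,0,0],[0,0,0]],[[0,0,0],[0,0,0]],[[0,0,0],[0,0,0]],[[0,0,0],[0,0,0]],[[0,0,0],[0,0,0]]], "hand": -1}}

```text
time: 17.58
tool_pos: [493.8, -3.4, 119.5]
tcp_rot: [2.999, 0.001, -3.054]
contact_force: [0.4, 6.8, 3.0]
grip_width: 14.2
finger_force: 29.8
```

{"fn": "play_rows", "kwargs": {"rows": [[[0,0,0],[0,0,-0.5]],[[0,0,0],[0,0,-0.7]],[[0,0,0],[0,0,-0.7]],[[0,0,0],[0,0,-0.7]],[[0,0,0],[0,0,-0.7]],[[0,0,0],[0,0,-0.7]],[[0,0,0],[0,0,0]]]}}

```text
time: 18.45
tool_pos: [494.9, -3.6, 119.6]
tcp_rot: [2.999, 0.003, 2.669]
contact_force: [4.8, 7.4, -2.5]
grip_width: 14.0
finger_force: 29.6
```

```bash
python3 -c "
from h import *
o=get_obs();print({k:np.round(o[k],2).tolist() for k in('moment','contact_force','joint_positions','grip_width')})"
```

```text
{'moment': [0.93, -0.69, -0.01], 'contact_force': [4.76, 7.45, -2.53], 'joint_positions': [-0.26, 0.36, 1.8, 0.17, 0.96, -1.45], 'grip_width': 13.98}
```

{"fn": "play_rows", "kwargs": {"rows": [[[0.05,0.05,0],[0,0,-0.7]],[[0,0,0],[0,0,-0.7]],[[0,0,0],[0,0,-0.7]],[[0,0,0],[0,0,-0.7]],[[0,0,0],[0,0,-0.7]],[[0,0,0],[0,0,-0.7]],[[0,0,0],[0,0,-0.7]],[[0,0,0],[0,0,-0.7]],[[0,0,0],[0,0,-0.7]],[[0,0,0],[0,0,0]]]}}

```text
time: 19.7
tool_pos: [496.4, -4.6, 119.6]
tcp_rot: [3.0, 0.004, 1.79]
contact_force: [2.1, -6.2, -1.5]
grip_width: 14.2
finger_force: 29.7
```

```bash
python3 -c "
from h import *
o=get_obs();print({k:np.round(o[k],2).tolist() for k in('moment','contact_force','joint_positions','grip_width')})"
```

```text
{'moment': [-1.24, -0.12, -0.13], 'contact_force': [2.08, -6.16, -1.47], 'joint_positions': [-0.2, 0.32, 1.86, 0.07, 0.83, -0.47], 'grip_width': 14.22}
```

{"fn": "play_rows", "kwargs": {"rows": [[[0,0,0],[0,0,-0.4]],[[0,0,0],[0,0,-0.4]],[[0,0,0],[0,0,-0.3]],[[0,0,0],[0,0,-0.3]],[[0,0,0],[0,0,0]]]}}

```text
time: 20.32
tool_pos: [496.4, -5.0, 119.6]
tcp_rot: [2.999, 0.005, 1.596]
contact_force: [2.1, -8.5, -2.2]
grip_width: 14.0
finger_force: 30.5
```

```bash
python3 -c "
from h import *
o=get_obs();print({k:np.round(o[k],3).tolist() for k in('moment','contact_force','tcp_rot','grip_width')})"
```

```text
{'moment': [-1.614, -0.065, 0.226], 'contact_force': [2.075, -8.488, -2.244], 'tcp_rot': [2.999, 0.005, 1.596], 'grip_width': 14.038}
```

{"fn": "play_rows", "kwargs": {"rows": [[[0,0,0],[0,0,-0.4]],[[0,0,0],[0,0,-0.4]],[[0,0,0],[0,0,0]]]}}

```text
time: 20.7
tool_pos: [496.3, -4.7, 119.6]
tcp_rot: [2.999, 0.004, 1.485]
contact_force: [1.6, -7.0, -1.9]
grip_width: 15.5
finger_force: 33.4
```

```bash
python3 -c "
from h import *
o=get_obs();print({k:np.round(o[k],3).tolist() for k in('moment','contact_force','tcp_rot','grip_width')})"
```

```text
{'moment': [-1.346, -0.018, 0.577], 'contact_force': [1.575, -7.047, -1.851], 'tcp_rot': [2.999, 0.004, 1.485], 'grip_width': 15.497}
```

{"fn": "play_rows", "kwargs": {"rows": [[[0,0,0],[0,0,0.9]],[[0,0,0],[0,0,0]],[[0,0,0],[0,0,0]],[[0,0,0],[0,0,0]],[[0,0,0.7],[0,0,0]],[[0,0,1],[0,0,0]],[[0,0,1],[0,0,0]],[[0,0,1],[0,0,0]],[[0,0,1],[0,0,0]],[[0,0,1],[0,0,0]],[[0,0,1],[0,0,0]],[[0,0,1],[0,0,0]]], "hand": -0.26}}

```text
time: 22.2
tool_pos: [495.2, -3.1, 351.2]
tcp_rot: [3.002, 0.001, 1.609]
contact_force: [0.4, -0.1, 0.3]
grip_width: 33.7
finger_force: 0.0
```

{"fn": "play_rows", "kwargs": {"rows": [[[0.2,0.9,0],[-0.02,0.5,0]],[[0.2,0.9,0],[-0.02,0.5,0]],[[0.2,0.9,0],[0,0,0.31]],[[0.2,0.9,0],[0,0,0]],[[0.2,0.9,0],[0,0,0]],[[0.2,0.95,0],[0,0,0]],[[0,0,0],[0,0,0]],[[0,0,0],[0,0,0]]], "hand": 1}}

```text
time: 23.2
tool_pos: [531.3, 159.8, 350.1]
tcp_rot: [3.142, 0.002, 1.653]
contact_force: [-0.3, -0.6, -0.1]
grip_width: 91.8
finger_force: 0.0
```

```bash
python3 cap.py; python3 look.py tight
```

```text
near 8685 iou 0.895 xy 493.8 -4.7 bar from carton y deg 0.3 local -51.9 1.8
far 8788 iou 0.904 xy 597.5 4.4 bar from carton y deg 180.1 local 52.2 2.5
cap_grip side [([196.0, 228.9], 0.44)]
cap_grip top [([214.0, 253.4], 0.71), ([194.8, 284.0], 0.57)]
    [489.  -14.2 146.8] 18.4
    [ 511.4 -121.9  237.3] 102.0
flap_tab side [([141.7, 232.8], 0.73)]
flap_tab top [([207.2, 252.3], 0.7), ([200.0, 210.6], 0.63)]
    [502.9  -6.9 381.3] 4.5
    [534.3 140.7 288. ] 0.3
flap side [([163.2, 233.1], 0.83)]
flap top [([202.0, 226.5], 0.76)]
```

View pics/tight.png

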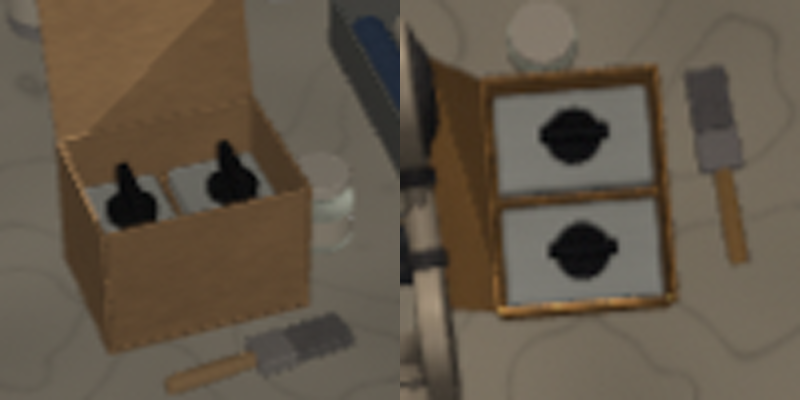

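{"fn": "play_rows", "kwargs": {"rows": [[[0,0,-1],[0,0,0]],[[0,0,-1],[0,0,0]],[[0,0.03,-0.6],[0,0,0]],[[0,0,-0.35],[0,0,0]],[[0,0,0],[0,0,0]]]}}

```text
time: 24.28
tool_pos: [531.3, 161.0, 261.4]
tcp_rot: [-3.141, 0.001, 1.653]
contact_force: [0.7, 0.2, 0.1]
grip_width: 91.5
finger_force: 0.0
```

{"fn": "play_rows", "kwargs": {"rows": [[[0,0,0],[0,0,0]],[[0,0,0],[0,0,0]],[[0,0,0],[0,0,0]],[[0,0,0],[0,0,0]],[[0,0,0],[0,0,0]],[[0,0,0],[0,0,0]],[[0,0,0],[0,0,0]]], "hand": -1}}

```text
time: 25.15
tool_pos: [531.5, 161.1, 261.7]
tcp_rot: [3.141, 0.001, 1.653]
contact_force: [0.2, -0.2, -0.5]
grip_width: 39.2
finger_force: 30.0
```

```bash
python3 arc.py 1.95 0.0 14 140 35
```

```text
1.81 [533.9 142.5 272.7] [0.05, -0.57, 0.35]
1.67 [535.4 124.2 280.8] [0.05, -0.61, 0.27]
1.53 [537.  104.9 286.2] [0.05, -0.64, 0.18]
1.39 [538.6  85.1 289. ] [0.05, -0.66, 0.09]
1.25 [540.2  65.1 288.9] [0.05, -0.67, -0.0]
1.11 [541.8  45.2 286.1] [0.05, -0.66, -0.09]
0.97 [543.4  26.  280.5] [0.05, -0.64, -0.19]
0.84 [544.9   7.7 272.3] [0.05, -0.61, -0.27]
0.7 [546.3  -9.2 261.7] [0.05, -0.57, -0.36]
0.56 [547.5 -24.5 248.7] [0.04, -0.51, -0.43]
0.42 [548.6 -37.9 233.8] [0.04, -0.45, -0.5]
0.28 [549.5 -49.1 217.1] [0.03, -0.37, -0.56]
0.14 [550.2 -57.9 199.1] [0.02, -0.29, -0.6]
0.0 [550.7 -64.1 180. ] [0.02, -0.21, -0.64]
```

{"fn": "play_rows", "kwargs": {"rows": [[[0.05,-0.57,0.35],[0,0,0]],[[0.05,-0.61,0.27],[0,0,0]],[[0.05,-0.64,0.18],[0,0,0]],[[0.05,-0.66,0.09],[0,0,0]],[[0.05,-0.67,0],[0,0,0]],[[0.05,-0.66,-0.09],[0,0,0]],[[0.05,-0.64,-0.19],[0,0,0]],[[0,0,0],[0,0,0]]]}}

```text
time: 26.15
tool_pos: [543.2, 25.7, 280.6]
tcp_rot: [3.138, 0.001, 1.65]
contact_force: [5.7, 1.1, -3.0]
grip_width: 37.3
finger_force: 30.0
```

{"fn": "play_rows", "kwargs": {"rows": [[[0.05,-0.61,-0.27],[0,0,0]],[[0.05,-0.57,-0.36],[0,0,0]],[[0.04,-0.51,-0.43],[0,0,0]],[[0.04,-0.45,-0.5],[0,0,0]],[[0.03,-0.37,-0.56],[0,0,0]],[[0,0,0],[0,0,0]]]}}

```text
time: 26.9
tool_pos: [550.4, -53.0, 218.3]
tcp_rot: [3.135, 0.008, 1.65]
contact_force: [5.1, -9.7, 7.8]
grip_width: 37.7
finger_force: 30.0
```

{"fn": "play_rows", "kwargs": {"rows": [[[0.02,-0.1,-0.3],[0,0,0]],[[0.02,-0.1,-0.3],[0,0,0]],[[0,-0.1,-0.3],[0,0,0]],[[0,-0.1,-0.3],[0,0,0]],[[0,0,0],[0,0,0]]]}}

```text
time: 27.52
tool_pos: [551.7, -65.3, 183.7]
tcp_rot: [3.134, 0.01, 1.651]
contact_force: [4.0, -13.8, 8.6]
grip_width: 38.9
finger_force: 30.1
```

{"fn": "play_rows", "kwargs": {"rows": [[[0,-0.05,-0.1],[0,0,0]],[[0,0,-0.1],[0,0,0]],[[0,0,0],[0,0,0]]]}}

```text
time: 27.9
tool_pos: [552.1, -65.6, 182.0]
tcp_rot: [3.13, 0.01, 1.652]
contact_force: [-6.0, -8.1, 35.8]
grip_width: 39.3
finger_force: 30.2
```

{"fn": "play_rows", "kwargs": {"rows": [[[0,0,0],[0,0,0]],[[0,0,0],[0,0,0]],[[0,0,0],[0,0,0]],[[0,0,0],[0,0,0]],[[0,0,0.7],[0,0,0]],[[0,0,1],[0,0,0]],[[0,0,1],[0,0,0]],[[0,0,0],[0,0,0]]], "hand": 1}}

```text
time: 28.9
tool_pos: [550.5, -61.4, 257.4]
tcp_rot: [3.137, 0.003, 1.653]
contact_force: [0.0, 0.8, 0.1]
grip_width: 91.7
finger_force: 0.0
```

{"fn": "play_rows", "kwargs": {"rows": [[[0,-0.1,0],[0,0,0]],[[0,0,0],[0,0,0]],[[0,0,0],[0,0,0]],[[0,0,0],[0,0,0]],[[0,0,0],[0,0,0]],[[0,0,0],[0,0,0]],[[0,0,0],[0,0,0]],[[0,0,0],[0,0,0]],[[0,0,-0.5],[0,0,0]],[[0,0,-0.4],[0,0,0]],[[0,0,-0.3],[0,0,0]],[[0,0,0],[0,0,0]]], "hand": -1}}

```text
time: 30.4
tool_pos: [548.9, -64.1, 218.3]
tcp_rot: [-3.14, 0.001, 1.653]
contact_force: [0.6, 0.3, 0.2]
grip_width: 0.2
finger_force: 0.0
```

{"fn": "play_rows", "kwargs": {"rows": [[[0,0,-0.15],[0,0,0]],[[0,0,-0.15],[0,0,0]],[[0,0,0],[0,0,0]]]}}

```text
time: 30.78
tool_pos: [549.3, -64.1, 210.1]
tcp_rot: [-3.141, 0.001, 1.653]
contact_force: [0.2, -0.0, -0.2]
grip_width: 0.4
finger_force: 0.0
```

{"fn": "play_rows", "kwargs": {"rows": [[[0,0,-0.15],[0,0,0]],[[0,0,-0.15],[0,0,0]],[[0,0,0],[0,0,0]]]}}

```text
time: 31.15
tool_pos: [549.2, -64.1, 200.9]
tcp_rot: [-3.141, 0.001, 1.653]
contact_force: [0.2, 0.2, -0.1]
grip_width: 0.7
finger_force: 0.0
```

{"fn": "play_rows", "kwargs": {"rows": [[[0,0,-0.15],[0,0,0]],[[0,0,-0.1],[0,0,0]],[[0,0,0],[0,0,0]]]}}

```text
time: 31.52
tool_pos: [549.3, -64.1, 193.6]
tcp_rot: [-3.141, 0.001, 1.653]
contact_force: [-0.3, 0.0, -0.1]
grip_width: 0.5
finger_force: 0.0
```

{"fn": "play_rows", "kwargs": {"rows": [[[0,0,-0.1],[0,0,0]],[[0,0,-0.1],[0,0,0]],[[0,0,0],[0,0,0]]]}}

```text
time: 31.9
tool_pos: [549.3, -64.1, 187.7]
tcp_rot: [-3.142, 0.001, 1.653]
contact_force: [-0.4, 0.8, -0.6]
grip_width: 0.4
finger_force: 0.0
```

{"fn": "play_rows", "kwargs": {"rows": [[[0,0,-0.08],[0,0,0]],[[0,0,0],[0,0,0]]]}}

```text
time: 32.15
tool_pos: [549.6, -64.3, 187.0]
tcp_rot: [3.14, 0.002, 1.653]
contact_force: [-3.1, 0.2, 9.4]
grip_width: 0.9
finger_force: 4.5
```

{"fn": "play_rows", "kwargs": {"rows": [[[0,0,-0.1],[0,0,0]],[[0,0,0],[0,0,0]]]}}

```text
time: 32.4
tool_pos: [549.8, -64.4, 186.6]
tcp_rot: [3.137, 0.003, 1.653]
contact_force: [-8.8, 1.5, 24.6]
grip_width: 0.4
finger_force: 12.1
```

{"fn": "play_rows", "kwargs": {"rows": [[[0,0,0.6],[0,0,0]],[[0,0,1],[0,0,0]],[[0,0,1],[0,0,0]],[[0,0,1],[0,0,0]],[[-0.6,0.9,0.5],[0,0,0]],[[-0.6,1,0],[0,0,0]],[[-0.6,1,0],[0,0,0]],[[-0.6,1,0],[0,0,0]],[[-0.6,1,0],[0,0,0]],[[-0.6,1,0],[0,0,0]],[[-0.6,1,0],[0,0,0]],[[-0.6,1,0],[0,0,0]]]}}

```text
time: 33.9
tool_pos: [404.8, 173.7, 305.7]
tcp_rot: [3.141, 0.001, 1.653]
contact_force: [-0.1, 0.1, 1.1]
grip_width: 0.3
finger_force: 0.0
```

```bash
python3 look.py shut >/dev/null; python3 - <<'E'
import cv2,numpy as np
a=cv2.imread('pics/shut_side.png')[130:260,170:330];b=cv2.imread('pics/shut_top.png')[130:270,140:320]
cv2.imwrite('pics/fin.png',np.hstack([cv2.resize(a,(430,349),interpolation=cv2.INTER_CUBIC),cv2.resize(b,(370,349),interpolation=cv2.INTER_CUBIC)]))
E
```

```text
(no output)
```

View pics/fin.png

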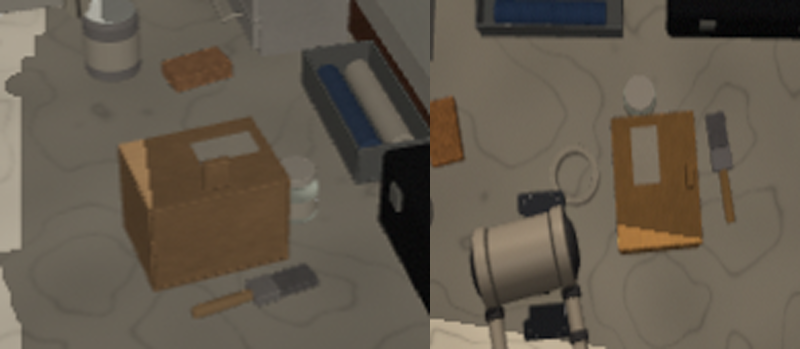

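The final picture shows the flap lying flat with no gap along its front edge. The brush, jar and tape are where they started, and the arm is clear of everything.

```bash
python3 -c "
from plant import bot
print(bot.close_job())"
```

```text
the job is handed in; nothing more can be done
None
```

The job is handed in at about 34 s: I swung the flap wide open, screwed the loose cap (near cell) clockwise to its stop, left the other cap tight, and pressed the flap shut flat, with nothing else seen to have moved.

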